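Unlatch the double-latched tool case

TASK

Unlatch the red tool case on the trolley so that the fitter can open it: first swing the keeper bar that blocks the bolt right round to the side, until it stands about square to the bolt, then draw the bolt fully back out of its staple by its knob. Do not force the bolt against the keeper, leave the lid closed, and leave the jar, torch, mallet and pipe slice as they stand.

Things in the scene. Friction and masses are not known exactly. Their poses are not given: they have to be found in the camera images.
- case: Red plastic tool case lying flat, fixed to the trolley: 240 (its x) by 280 (its y) mm, flat lid top 90 mm above the trolley. Origin: centre of its underside; z up; +x runs from the bolt's staple on the front edge to the lid's hinges on the rear edge. On the lid the steel bolt lies along x at y = 0; in line behind its knob, on the hinge side, lies the keeper.
- staple (a point): Middle of the top of the steel staple, a bridge 44 mm wide on the case's front edge (x = -128 mm, y = 0 in the case's frame), 117 mm above the trolley; the bolt's tip passes under it. The bolt also runs in two low straps on the lid at x = -92 and -66 mm, tops 110 mm above the trolley
- lid (a joint): Angle of the lid (rad): 0 closed, grows as it opens upward; 0.6 kg, falls shut by itself. The bolt holds it down until it is drawn.
- bolt (a joint): How far the bolt is drawn (m), along the case's +x: 0 shot home in the staple, 0.050 fully back against its stop. Friction about 2 N; it stays where it is left. While the keeper is in, the bolt's 24 mm collar meets the keeper's end after about 3 mm.
- bolt_knob (a point): Centre of the bolt's knob: an upright steel mushroom knob, head 27 mm across and 16 mm high, its centre 135 mm and its top 143 mm above the trolley, on a 14 mm stem. At first at x = -40 mm, y = 0 in the case's frame; it moves with the bolt.
- keeper (a joint): Angle of the keeper bar (rad) about its upright pivot: 0 lying along the bolt's line with its end just behind the bolt's collar (blocking; starts between 0 and 0.08), growing as its free end swings toward the case's +y side (clockwise seen from above), stop at 1.6. Friction about 0.04 N m; it stays where it is left.
- keeper_post (a point): Middle of the gripping part of the keeper's upright finger post: a plain steel round post 16 mm in diameter, top 150 mm above the trolley; this point is 134 mm above the trolley and 50 mm from the pivot. The keeper itself is a flat steel bar 85 mm long, 24 mm wide, its top 103 mm above the trolley.
- keeper_pivot (a point): The keeper's upright pivot axis at the lid's top (90 mm above the trolley); x = +60 mm, y = +3 mm in the case's frame.
- jar: Sealed glass jar of washers, 76 mm across, 108 mm high, standing loose beside the case. Origin: centre of its underside. Bystander.
- torch: Compact black torch standing on its base, 48 mm across at the head, 130 mm high, loose beside the case. Origin: centre of its underside. Bystander.
- mallet: Grey rubber mallet lying loose beyond the case: head 100 x 60 x 60 mm, handle along its own -y, 290 mm long in all. Origin: under the head's centre. Bystander.
- pipe_slice: Silver C-shaped pipe slice tool lying flat, about 60 mm across, 28 mm high, loose beside the case. Origin: centre of its underside. Bystander.

How it is judged (in metres and radians):
On the way, in this order (a step that is already met when the one before it is completed fails the run):
1. the keeper is swung out to the side (at least 1.1 rad) while the bolt is still home (drawn less than 12 mm) (value of joint keeper above 1.1 rad and value of joint bolt below 0.012 m), for 0.1 s.
2. the bolt is drawn back at least 42 mm (value of joint bolt above 0.042 m), for 0.2 s.
At the end, for the whole second after the job is handed in: The keeper is swung at least 1.1 rad out, the bolt is drawn at least 42 mm of its 50 mm, the lid is closed (below 0.06 rad), all at rest, and jar, torch, mallet and pipe slice are within 30 mm of where they were and not tipped (tilt below 0.3 rad) (value of joint keeper above 1.1 rad and value of joint bolt above 0.042 m and value of joint lid below 0.06 rad and velocity of joint bolt below 0.01 m/s and velocity of joint each of keeper, lid below 0.1 rad/s and distance of each of jar, torch, mallet, pipe_slice from where it was at the start of the episode below 0.03 m and angle between each of jar, torch, mallet, pipe_slice's own z axis and vertical below 0.3 rad); the robot touches nothing.
It fails at once if the bolt is forced past the closed keeper (drawn over 20 mm with the keeper below 0.4 rad) (value of joint bolt above 0.02 m and value of joint keeper below 0.4 rad).
It fails at once if the lid is opened (over 0.15 rad) (value of joint lid above 0.15 rad).
It fails at once if a bystander is shifted more than 30 mm or tipped (distance of any of jar, torch, mallet, pipe_slice from where it was at the start of the episode above 0.03 m or angle between any of jar, torch, mallet, pipe_slice's own z axis and vertical above 0.3 rad).
It also fails if it takes over 42 s, if anything falls off the work surface, if the arm or the gripper's body presses on something with over 40 N, if the wrist force passes 120 N, or if a joint passes its speed limit or range.

ROBOT

A 6-joint arm with a two-finger parallel gripper is mounted at the origin on the work surface. World frame = base frame: x ahead of the robot, y to its left, z up, the work surface at z = 0. Lengths are in m, angles in degrees, forces in N, time in s.
With the tool pointing down it reaches from about 0.3 to 0.825 m from the base axis. Payload 5.4 kg.
Tool frame: the origin (TCP) lies at the centre of the arm's flange, where the gripper is bolted on; the fingertips stand 190 mm ahead of it and the grasp point (between the pads) lies 171 mm ahead of it; z points along the fingers, y is the line along which they close (so a half turn about z gives the same grasp; the last joint's range is limited). The gripper opens to 92 mm and grips with 3 to 60 N. Pads are 20 mm wide; open, the fingers measure 128 mm over their backs; the gripper's body (75 mm by 189 mm) begins 69 mm behind the grasp point.
Start: joints at [-12.038, 9.076, 91.501, -0, 79.423, -12.038], TCP at [0.575, -0, 0.405] pointing down, gripper open.
Joint ranges: [-166.64, 166.64], [-54.1, 131.32], [10.49, 154.53], [-73.88, 253.88], [9.74, 151.15], [-171.62, 171.62]. Speed limits (degrees/s): [147.25, 147.25, 180, 180, 180, 180].

INTERFACE

Orientations are given as [roll, pitch, yaw] about the fixed x, y, z axes, in that order (R = Rz(yaw) Ry(pitch) Rx(roll)).
In Python, from cell import ctrl gives the robot as it stands.
- The arm moves only by the tool drive_tool, never from a script. Its argument "targets" is a list that holds one entry, the list of rows, each a list of 7 numbers: the shift along the tool's x, y, z as a fraction of full scale, then the turn, a rotation vector about the tool's x, y, z as a fraction of full scale, then the opening, from 0 (shut) to 1 (fully open). A call has exactly 8 rows; each row is the pose to reach, as a shift and turn from the pose commanded when the call began, along the tool's axes at that moment; what a row does not reach only later rows make up. Full scale, the value 1, is 0.3 m for a shift and 60 degrees for a turn. A row lasts 1/8 s, in which the tool goes at most 62.5 mm and 10.7 degrees, less where a joint would pass 70% of its speed; a pose out of reach is approached as far as the arm can. A call with a number of a shift or a turn outside -1 to 1 is refused whole. A call with a gripper value outside its range is refused whole. The fingers move at their own pace and stop on an object; "squeeze" is the grip in N (left out, the last holds). Time passes only in rows, so rows that repeat a pose let the fingers close, or fill a call up. It gives the time, the measured TCP pose, the force, the opening and the grip force at its end, in the units of the state.
- ctrl.sense(): the state, without advancing time (a new reading comes with each control period).
- ctrl.camera(name): name is "scene" or "side" or "wrist"; returns a dict with "color" (400x640x3 uint8, red, green, blue), "fx", "fy", "cx", "cy" (pixels), "R" (3x3) and "t" (3): a world point X has camera coordinates R X + t. Camera axes: x right, y down, z forward; pixel columns grow to the right and rows downward; lengths in m; the calibration is good to about 2 mm. A picture is of the moment at which its call begins. There is no depth.
- ctrl.hand_in(): hands the job in; it is judged then, once.
The state is a dict: "clock": time; "qpos": joint angles; "joint_vel": joint speeds; "effort": joint torques, N m; "eef_pos": TCP position; "orientation": TCP orientation; "ft_force": force on the tool from outside, world axes, zero at the start; "wrist_torque": the same for the moment, N m; "width": finger opening in m; "grip_force": force on a finger pad.
Only numpy, scipy, OpenCV 4.12 (cv2) and the standard library are available. Lean on these libraries where they do the work, as an engineer would, in place of code of your own. Each camera call takes 0.05 s, during which the arm holds its last target. There are 200 camera calls.

## Working session

There is one attempt and no reset: what is moved stays moved. The work goes in short steps, Python scripts to look and compute and a tool call to move; the robot and the scene stay as the last step left them, time stands still between calls to the robot, and variables do not carry over. Pictures are saved under pics/ and viewed, at most 10 in all, crops included, and the job is handed in when it is done.

Besides the shell and the picture viewer there is one more tool, called after "Call:" by a JSON object that holds its "api" and its "payload". drive_tool: Moves the arm, as the interface text tells. Its arguments: {"type":"object","properties":{"targets":{"type":"array"},"squeeze":{"type":"number"}},"required":["targets"]}

```bash
mkdir -p pics; cat > h.py <<'E'
from cell import ctrl
import numpy as np, cv2
def snap(n,f):
    c=ctrl.camera(n); cv2.imwrite('pics/'+f,cv2.cvtColor(c['color'],cv2.COLOR_RGB2BGR)); 
    np.savez('pics/'+f+'.npz',**c); return c
def plane(c,u,v,z):
    R=np.array(c['R']);t=np.array(c['t']);o=-R.T@t
    d=R.T@np.array([(u-c['cx'])/c['fx'],(v-c['cy'])/c['fy'],1]); return o+d*(z-o[2])/d[2]
def proj(c,X):
    p=np.array(c['R'])@np.array(X)+np.array(c['t']); return [c['fx']*p[0]/p[2]+c['cx'],c['fy']*p[1]/p[2]+c['cy']]
E
python3 - <<'E'
from h import *
for n in ['scene','side','wrist']:
    c=snap(n,n+'0.png'); print(n,-np.array(c['R']).T@np.array(c['t']))
print(ctrl.sense())
E
```

```text
scene [ 1.189128   -0.57344652  0.89816003]
side [0.49924967 0.68746454 0.65579526]
wrist [0.57423216 0.08005154 0.38462181]
{'clock': 0.15, 'qpos': array([-1.20371356e+01,  9.10544702e+00,  9.15526586e+01,  1.89998044e-03,
        7.94232331e+01, -1.20396122e+01]), 'joint_vel': array([ 0.0299641 , -0.20482194, -0.09699865, -0.01414622,  0.00357926,
        0.05365909]), 'effort': array([ 3.99315013e-04, -3.85916662e+01, -3.22434962e+01,  7.02334754e-02,
        3.51220253e-02, -9.48688057e-05]), 'eef_pos': array([5.74799729e-01, 3.30630777e-05, 4.03959918e-01]), 'orientation': array([-1.79920840e+02, -1.87923982e-02,  9.00021136e+01]), 'ft_force': array([ 0.08653056, -1.06486538, -0.60156427]), 'wrist_torque': array([-0.011549  ,  0.02316787,  0.00059282]), 'grip_force': 0.0, 'width': 0.09206250736698315}
```

View pics/scene0.png

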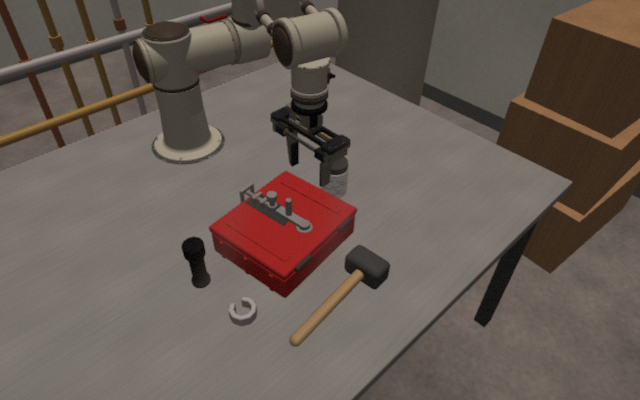

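View pics/side0.png

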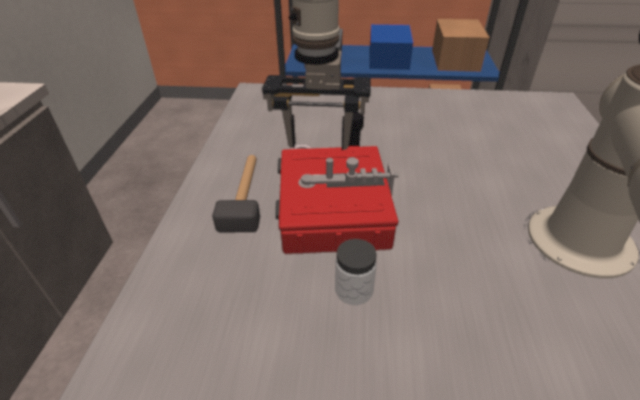

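View pics/wrist0.png

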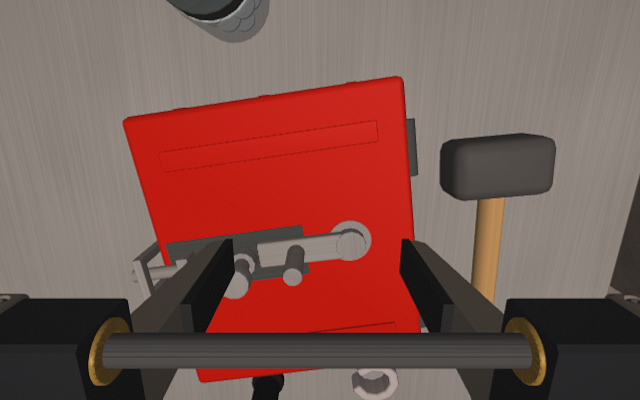

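The scene and side views show the red case, bolt, keeper and bystanders. In the wrist view (right = +x, up = +y) the lid corners are about (124,121), (402,77) and (200,382), the pivot disc is at (352,240), and the post and knob are near (293,265) and (237,280).

```bash
python3 - <<'E'
from h import *
c=dict(np.load('pics/wrist0.png.npz'))
print(c['R'],c['fx'])
for n,u,v,z in [('TL',124,121,.09),('TR',402,77,.09),('BL',200,382,.09),('piv',351,240,.103),('posttopA',296,250,.15),('posttopB',292,277,.15),('knobA',243,263,.143),('knobB',235,290,.143)]: print(n,plane(c,u,v,z).round(4))
s=dict(np.load('pics/scene0.png.npz'));d=dict(np.load('pics/side0.png.npz'))
for nm,cc in (('scene0',s),('side0',d)):
    im=cv2.imread(f'pics/{nm}.png'); hsv=cv2.cvtColor(im,cv2.COLOR_BGR2HSV)
    x,y=(190,170) if nm=='scene0' else (260,140)
    cv2.imwrite(f'pics/{nm}_c.png',cv2.resize(im[y:y+125,x:x+170],None,fx=4,fy=4,interpolation=cv2.INTER_CUBIC))
w=cv2.imread('pics/wrist0.png')[190:330,110:400]
cv2.imwrite('pics/wrist0_c.png',cv2.resize(w,None,fx=2.5,fy=2.5,interpolation=cv2.INTER_CUBIC))
a=cv2.imread('pics/scene0_c.png');b=cv2.imread('pics/side0_c.png')
cv2.imwrite('pics/both.png',cv2.resize(np.vstack([a,b])[:,:],(408,600)))
E
```

```text
[[ 9.99999941e-01  3.42859784e-04  3.63741147e-05]
 [ 3.18760543e-04 -9.59571670e-01  2.81464222e-01]
 [ 1.31406332e-04 -2.81464194e-01 -9.59571722e-01]] 336.31801448913166
TL [0.4102 0.0672 0.09  ]
TR [0.6444 0.1024 0.09  ]
BL [ 0.4482 -0.2069  0.09  ]
piv [ 0.6052 -0.0363  0.103 ]
posttopA [ 0.5586 -0.0251  0.15  ]
posttopB [ 0.5551 -0.0478  0.15  ]
knobA [ 0.5161 -0.0394  0.143 ]
knobB [ 0.5082 -0.0634  0.143 ]
```

View pics/wrist0_c.png

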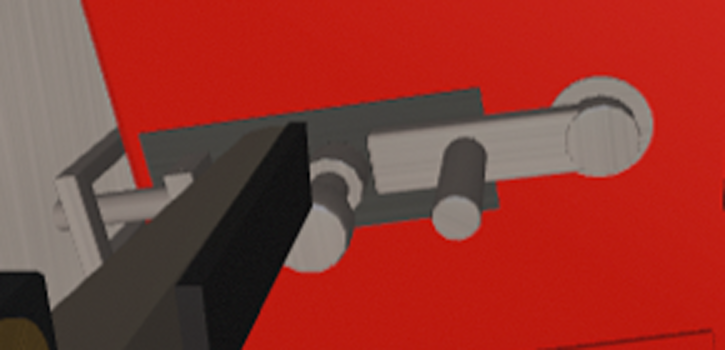

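View pics/scene0_c.png

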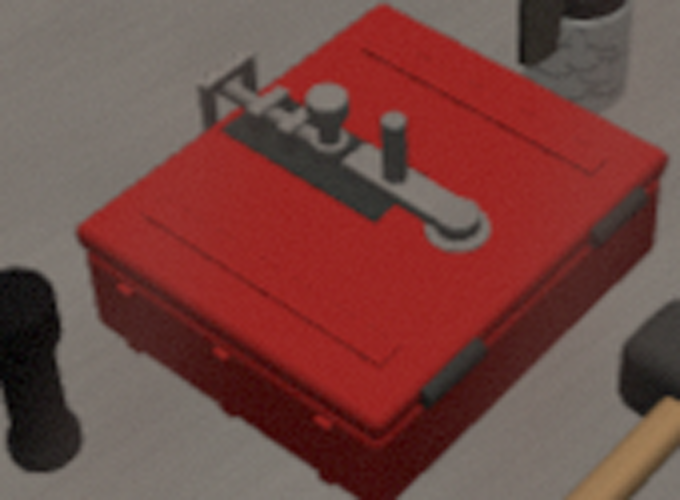

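View pics/side0_c.png

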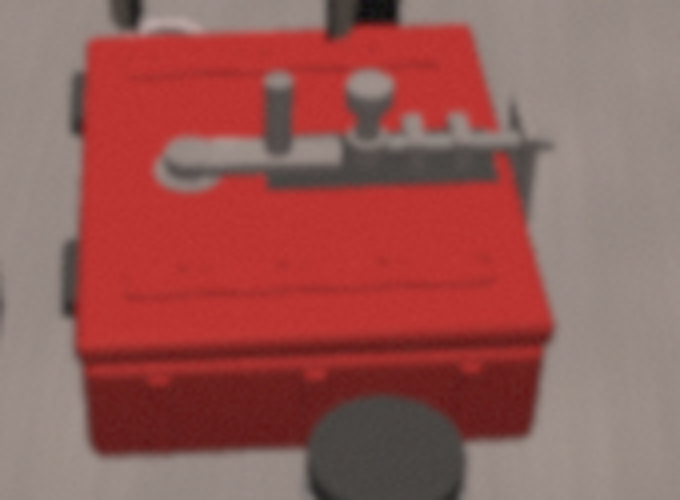

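The crops give me these pixels. Wrist: post top (293,277), knob top (235,285), pivot (351,246). Scene: post top (288.5,200), knob top (271.8,193.8). Side: post top (329.5,160), knob top (352.5,160.8).

```bash
python3 - <<'E'
from h import *
C={n:dict(np.load(f'pics/{n}0.png.npz')) for n in('wrist','scene','side')}
for n,z,w,s,d in [('post',.15,(292.8,276.8),(288.5,200),(329.5,160)),('knob',.143,(235.2,285.2),(271.8,193.8),(352.5,160.8))]:
    print(n,*[plane(C[k],*p,z).round(4)[:2] for k,p in (('wrist',w),('scene',s),('side',d))])
print('piv',plane(C['wrist'],351,246,.107))
a=np.radians(8.2);R=np.array([[np.cos(a),-np.sin(a)],[np.sin(a),np.cos(a)]])
TL=np.array([.4102,.0672]);TR=np.array([.6444,.1024]);BL=np.array([.4482,-.2069])
cs=[TL-R@[-.12,.14],TR-R@[.12,.14],BL-R@[-.12,-.14]];print(cs)
c=np.mean(cs,0)
for p in [(-.04,0),(.06,.003),(.01,.003),(-.128,0)]: print(p,c+R@p)
E
```

```text
post [ 0.5557 -0.0477] [ 0.5611 -0.0505] [ 0.5525 -0.0477]
knob [ 0.5086 -0.059 ] [ 0.5113 -0.0608] [ 0.5031 -0.0588]
piv [ 0.60492608 -0.04044998  0.107     ]
[array([ 0.5489412, -0.0542532]), array([ 0.5455949 , -0.05328414]), array([ 0.5470051 , -0.05121586])]
(-0.04, 0) [ 0.50758935 -0.05862289]
(0.06, 0.003) [ 0.60613909 -0.04139067]
(0.01, 0.003) [ 0.55665027 -0.04852212]
(-0.128, 0) [ 0.42048904 -0.07117424]
```

Triangulation agrees: post ≈ (0.556, -0.048), pivot ≈ (0.6055, -0.041), knob ≈ (0.508, -0.059), case yaw ≈ 8.2°. I'll go over the post and turn the jaws to close along y.

Call:
{"api": "drive_tool", "payload": {"targets": [[[-0.02,-0.008,0,0,0,-0.125,1],[-0.04,-0.016,0,0,0,-0.25,1],[-0.06,-0.024,0,0,0,-0.375,1],[-0.08,-0.032,0,0,0,-0.5,1],[-0.1,-0.04,0,0,0,-0.625,1],[-0.12,-0.048,0,0,0,-0.75,1],[-0.14,-0.056,0,0,0,-0.875,1],[-0.16,-0.063,0,0,0,-1,1]]], "squeeze": 8}}

```text
clock: 1.15
eef_pos: [0.5559, -0.0482, 0.4043]
orientation: [-180.0, -0.0, 150.3]
ft_force: [-0.6, -0.2, 0.1]
width: 0.0918
grip_force: 0.0
```

Call:
{"api": "drive_tool", "payload": {"targets": [[[0,0,0,0,0,-0.1,1],[0,0,0,0,0,-0.2,1],[0,0,0,0,0,-0.3,1],[0,0,0,0,0,-0.4,1],[0,0,0,0,0,-0.5,1],[0,0,0,0,0,-0.5,1],[0,0,0,0,0,-0.5,1],[0,0,0,0,0,-0.5,1]]]}}

```text
clock: 2.15
eef_pos: [0.5561, -0.048, 0.4046]
orientation: [180.0, -0.0, 179.9]
ft_force: [0.3, 1.0, 0.4]
width: 0.0917
grip_force: 0.0
```

Call:
{"api": "drive_tool", "payload": {"targets": [[[0,0,0.08,0,0,0,1],[0,0,0.16,0,0,0,1],[0,0,0.24,0,0,0,1],[0,0,0.3,0,0,0,1],[0,0,0.33,0,0,0,0.6],[0,0,0.33,0,0,0,0],[0,0,0.33,0,0,0,0],[0,0,0.33,0,0,0,0]]]}}

```text
clock: 3.15
eef_pos: [0.5564, -0.0481, 0.3067]
orientation: [-180.0, 0.1, -180.0]
ft_force: [0.3, 0.4, -0.1]
width: 0.0538
grip_force: 0.0
```

Call:
{"api": "drive_tool", "payload": {"targets": [[[0,0,0,0,0,0,0],[0,0,0,0,0,0,0],[0,0,0,0,0,0,0],[0,0,0,0,0,0,0],[0,0,0,0,0,0,0],[0,0,0,0,0,0,0],[0,0,0,0,0,0,0],[0,0,0,0,0,0,0]]]}}

```text
clock: 4.15
eef_pos: [0.5561, -0.048, 0.3057]
orientation: [180.0, -0.0, -180.0]
ft_force: [-0.2, -0.1, 0.1]
width: 0.016
grip_force: 8.0
```

The post is gripped (16 mm). Now the first 56° of the swing about the pivot.

Call:
{"api": "drive_tool", "payload": {"targets": [[[0.001,0.02,0,0,0,0.117,0],[0,0.041,0,0,0,0.233,0],[-0.003,0.061,0,0,0,0.35,0],[-0.009,0.08,0,0,0,0.467,0],[-0.017,0.099,0,0,0,0.583,0],[-0.028,0.116,0,0,0,0.7,0],[-0.04,0.132,0,0,0,0.817,0],[-0.055,0.147,0,0,0,0.933,0]]]}}

```text
clock: 5.15
eef_pos: [0.5727, -0.0042, 0.3057]
orientation: [-180.0, 0.1, 123.8]
ft_force: [-0.4, -2.8, -0.6]
width: 0.0156
grip_force: 8.0
```

Call:
{"api": "drive_tool", "payload": {"targets": [[[0.001,0.02,0,0,0,0.117,0],[0,0.041,0,0,0,0.233,0],[-0.003,0.061,0,0,0,0.35,0],[-0.009,0.08,0,0,0,0.467,0],[-0.009,0.08,0,0,0,0.467,0],[-0.009,0.08,0,0,0,0.467,0.5],[-0.009,0.08,0,0,0,0.467,0.5],[-0.009,0.08,0,0,0,0.467,0.5]]]}}

```text
clock: 6.15
eef_pos: [0.5939, 0.0075, 0.3057]
orientation: [-180.0, -0.0, 96.0]
ft_force: [0.5, -0.5, 0.4]
width: 0.0435
grip_force: 0.0
```

Call:
{"api": "drive_tool", "payload": {"targets": [[[0,0,-0.03,0,0,0,0.6],[0,0,-0.08,0,0,0,0.7],[0,0,-0.14,0,0,0,0.8],[0,0,-0.2,0,0,0,1],[0,0,-0.27,0,0,0,1],[0,0,-0.33,0,0,0,1],[0,0,-0.33,0,0,0,1],[0,0,-0.33,0,0,0,1]]]}}

```text
clock: 7.15
eef_pos: [0.5938, 0.0073, 0.404]
orientation: [-179.9, -0.0, 96.0]
ft_force: [-0.3, -0.2, -0.2]
width: 0.0921
grip_force: 0.0
```

```bash
python3 - <<'E'
from h import *
snap('wrist','wrist1.png');print(ctrl.sense()['eef_pos'],ctrl.sense()['orientation'])
E
```

```text
[0.59372321 0.00731334 0.40360394] [-1.79892684e+02 -3.22681124e-02  9.59993797e+01]
```

View pics/wrist1.png

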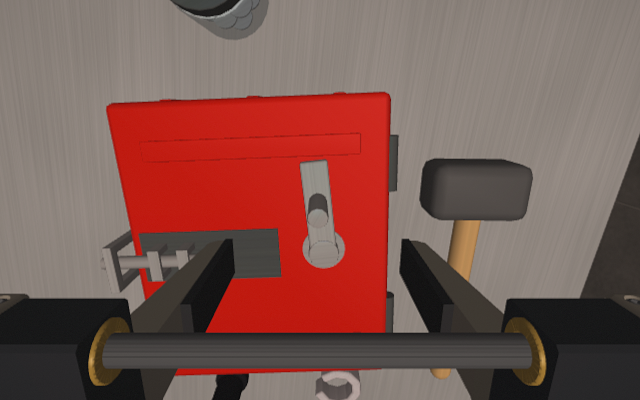

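The keeper now points about square to the bolt: pivot (323,250), post (318,215), free end (314,162). Next I go over the knob.

Call:
{"api": "drive_tool", "payload": {"targets": [[[-0.03,-0.05,0,0,0,-0.04,0.8],[-0.06,-0.1,0,0,0,-0.04,0.7],[-0.09,-0.15,0,0,0,-0.04,0.7],[-0.12,-0.2,0,0,0,-0.04,0.7],[-0.15,-0.25,0,0,0,-0.04,0.7],[-0.18,-0.29,0,0,0,-0.04,0.7],[-0.19,-0.308,0,0,0,-0.04,0.7],[-0.19,-0.308,0,0,0,-0.04,0.7]]]}}

```text
clock: 8.2
eef_pos: [0.5079, -0.0593, 0.4048]
orientation: [180.0, -0.0, 98.4]
ft_force: [0.5, 0.3, 1.1]
width: 0.0646
grip_force: 0.0
```

Call:
{"api": "drive_tool", "payload": {"targets": [[[0,0,0.07,0,0,0,0.7],[0,0,0.14,0,0,0,0.7],[0,0,0.21,0,0,0,0.7],[0,0,0.27,0,0,0,0.7],[0,0,0.3,0,0,0,0.7],[0,0,0.32,0,0,0,0.7],[0,0,0.32,0,0,0,0.7],[0,0,0.32,0,0,0,0.7]]]}}

```text
clock: 9.2
eef_pos: [0.5083, -0.0592, 0.3094]
orientation: [179.9, 0.0, 98.4]
ft_force: [0.8, 0.2, 0.8]
width: 0.0644
grip_force: 0.0
```

Call:
{"api": "drive_tool", "payload": {"targets": [[[0,0,0,0,0,0,0],[0,0,0,0,0,0,0],[0,0,0,0,0,0,0],[0,0,0,0,0,0,0],[0,0,0,0,0,0,0],[0,0,0,0,0,0,0],[0,0,0,0,0,0,0],[0,0,0,0,0,0,0]]]}}

```text
clock: 10.2
eef_pos: [0.508, -0.0591, 0.3087]
orientation: [-180.0, -0.0, 98.4]
ft_force: [-1.1, -1.5, 1.7]
width: 0.0266
grip_force: 8.0
```

Call:
{"api": "drive_tool", "payload": {"targets": [[[0,0.025,0,0,0,0,0],[0,0.05,0,0,0,0,0],[0,0.075,0,0,0,0,0],[0,0.1,0,0,0,0,0],[0,0.125,0,0,0,0,0],[0,0.15,0,0,0,0,0],[0,0.16,0,0,0,0,0],[0,0.16,0,0,0,0,0]]]}}

```text
clock: 11.2
eef_pos: [0.5558, -0.0521, 0.3087]
orientation: [180.0, 0.0, 98.4]
ft_force: [-0.9, -0.8, 1.7]
width: 0.0266
grip_force: 8.0
```

Call:
{"api": "drive_tool", "payload": {"targets": [[[0,0,0,0,0,0,0.7],[0,0,0,0,0,0,0.7],[0,0,0,0,0,0,0.7],[0,0,0,0,0,0,0.7],[0,0,-0.08,0,0,0,0.7],[0,0,-0.18,0,0,0,0.7],[0,0,-0.28,0,0,0,0.7],[0,0,-0.33,0,0,0,0.7]]]}}

```text
clock: 12.2
eef_pos: [0.5558, -0.0521, 0.4096]
orientation: [179.9, 0.1, 98.4]
ft_force: [0.7, -0.3, -0.7]
width: 0.0645
grip_force: 0.0
```

```bash
python3 - <<'E'
from h import *
snap('side','side2.png')
im=cv2.imread('pics/side2.png')[120:270,200:400]
cv2.imwrite('pics/side2_c.png',cv2.resize(im,None,fx=3.5,fy=3.5))
print(ctrl.sense()['eef_pos'])
E
```

```text
[ 0.55606631 -0.05218147  0.41096475]
```

View pics/side2_c.png

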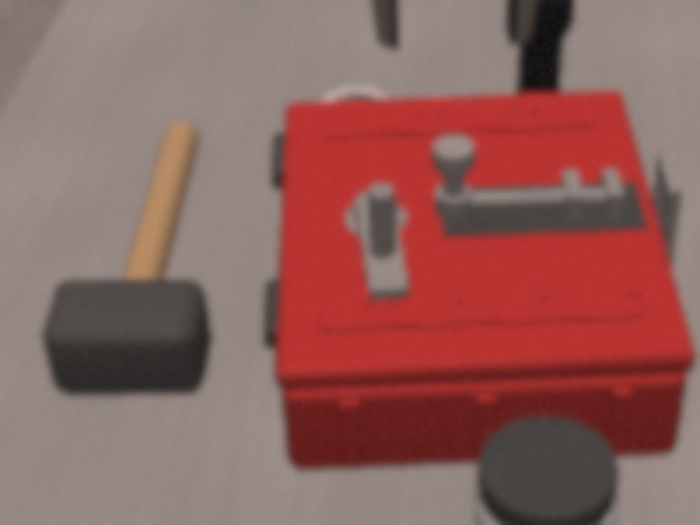

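The crop shows the bolt drawn clear of the staple, with the knob at (454,155). The keeper stands sideways at (385,240), the lid is closed and the bystanders in view are in place, so I'm handing in.

```bash
python3 -c "
from cell import ctrl
print(ctrl.hand_in())"
```

```text
the job is handed in; nothing more can be done
None
```

I swung the keeper about 84° to the side, drew the bolt back about 48 mm clear of its staple with the lid left closed and no bystander touched, and handed the job in; no verdict came back.

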